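# Hang up the rinse dipper to drain

## Task

Hang the blue-gripped dipper by its hook on the bar of the drip rack with the green pan, between the two posts, so that it hangs there quietly by itself. Its cup is heavy to one side, so lower the hook right down onto the bar before you let go, and release it slowly. Do not knock over or push about the yellow-gripped dipper or the jar.

Things in the scene. Friction and masses are not known exactly. Their poses are not given: they have to be found in the camera images.
- blue_dipper: steel rinse dipper with a blue grip, loose, about 0.2 kg, standing on its cup (64 mm across, 45 mm high). Origin: centre of the cup's underside; z up. A flat stem, 24 mm wide (y), 3 mm thick, rises at the cup's +x side and bends over at the top into a hook facing +x, away from the cup. Hung freely it leans some 15 to 20 degrees, the cup swinging in under the bar.
- blue_dipper_hook (a point): centre of the half circle (radius 14 mm) inside the blue dipper's downward-open hook, at (49, 0, 160) mm from the dipper's origin. x points from stem to lip, z up. The strap is 24 mm wide and 3 mm thick; the lip ends 21 mm below this point, flared outward. When it hangs, this point lies 6 to 8 mm below the bar's axis.
- blue_dipper_grip (a point): place to hold the blue dipper, 52 mm straight above the hook's centre: a solid upright blue plastic grip on top of the hook, 22 mm in x, 16 mm in y, 60 mm tall, from 36 mm below this point to 24 mm above it. Axes as the dipper's. Let go all at once, the hung dipper swings for a few seconds; with jaws on the two x faces, opened step by step, it leans over slowly.
- yellow_dipper: a second dipper, the same but with a yellow grip (236 mm high over all), standing loose on its cup; origin at the centre of the cup's underside. A bystander, to be left standing.
- jar: white screw jar with a red lid, 55 mm across, 80 mm high, standing loose; origin at the centre of its underside. A bystander.
- bar_mid (a point): middle of the drip rack's bar, on its axis, 215 mm above the table: a rubber-sleeved rod, 12 mm thick, along this point's y. Posts with 18 mm balls on top stand 118 mm to either side; nothing is higher. x is level, square to the bar; z up. Below lies a green drip pan 150 (x) by 270 (y) mm, rim 20 mm high. The rack is fixed; the cup may hang on either side.
There are look-alikes about, which are no part of the job. What is shaped like the blue_dipper but red is not meant.

How it is judged:
On the way:
1. the blue dipper's hook is down over the bar (no more than 7 mm left to drop) while the gripper still holds it (x of blue_dipper_hook in the frame of bar_mid between -0.013 and 0.013 m and y of blue_dipper_hook in the frame of bar_mid between -0.085 and 0.085 m and z of blue_dipper_hook in the frame of bar_mid between -0.016 and -0.001 m and contact force between the fingers and blue_dipper above 0.5 N), for 0.1 s.
At the end, for the whole second after the job is handed in: The blue dipper hangs at rest by its hook on the bar: hook centre 1 to 16 mm below the bar axis, within 13 mm sideways of it and 85 mm along it from the middle; square to the bar within 20 degrees, leaning under 34 degrees (x of blue_dipper_hook in the frame of bar_mid between -0.013 and 0.013 m and y of blue_dipper_hook in the frame of bar_mid between -0.085 and 0.085 m and z of blue_dipper_hook in the frame of bar_mid between -0.016 and -0.001 m and angle between blue_dipper's own z axis and vertical below 0.6 rad and angle between the y axis of blue_dipper and the y axis of bar_mid, either way round below 0.35 rad and linear speed of blue_dipper below 0.05 m/s and angular speed of blue_dipper below 0.4 rad/s); the robot touches nothing.
It fails at once if the blue dipper drops or swings hard (over 1.5 m/s or 6 rad/s) (linear speed of blue_dipper above 1.5 m/s or angular speed of blue_dipper above 6 rad/s).
It fails at once if the yellow dipper is pushed more than 30 mm or tipped (distance of yellow_dipper from where it was at the start of the episode above 0.03 m or angle between yellow_dipper's own z axis and vertical above 0.5 rad).
It fails at once if the jar is pushed more than 30 mm or tipped (distance of jar from where it was at the start of the episode above 0.03 m or angle between jar's own z axis and vertical above 0.5 rad).
It also fails if it takes over 58 s, if anything falls off the work surface, if the arm or the gripper's body presses on something with over 40 N, if the wrist force passes 120 N, or if a joint passes its speed limit or range.

## Robot

A 6-joint arm with a two-finger parallel gripper is mounted at the origin on a cart in front of the work surface, level with it; the furniture and walls round the work are solid. World frame = base frame: x ahead of the robot, y to its left, z up, the work surface at z = 0. Lengths are in m, angles in rad, forces in N, time in s.
With the tool pointing down it reaches from about 0.375 to 0.975 m from the base axis. Payload 3.8 kg.
Tool frame: the origin (TCP) lies between the finger pads; the fingertips stand 17 mm ahead of it and the grasp point (between the pads) lies 2 mm behind it; z points along the fingers, y is the line along which they close (so a half turn about z gives the same grasp; the last joint's range is limited). The gripper opens to 85 mm and grips with 20 to 120 N. Pads are 22 mm wide; open, the fingers measure 114 mm over their backs; the gripper's body (76 mm by 85 mm) begins 54 mm behind the grasp point. The pads swing forward as they close: fully open they stand 13 mm farther back than shut.
Start: joints at [-1.17, 0.264, 1.604, -0, 1.274, -0.037], TCP at [0.286, -0.611, 0.248] pointing down, gripper open.
Joint ranges: [-2.63, 2.63], [-0.94, 2.18], [0.31, 2.57], [-1.31, 4.45], [0, 2.66], [-2.55, 2.55]. Speed limits (rad/s): [2.57, 2.57, 3.14, 3.14, 3.14, 3.14].

## Interface

Orientations are given as a rotation vector (axis times angle).
In Python, from workcell import bot gives the robot as it stands.
- The arm moves only by the tool play_rows, never from a script. Its argument "steps" is one flat list of numbers, 4 for each row, row after row: the shift along the tool's x, y, z in m, then the turn about the tool's z in rad. A call has 1 to 10 rows; each row is the pose to reach, as a shift and turn from the pose commanded when the call began, along the tool's axes at that moment; what a row does not reach only later rows make up. A row lasts 1/8 s, in which the tool goes at most 62.5 mm and 10.7 degrees, less where a joint would pass 70% of its speed; a pose out of reach is approached as far as the arm can. A call with a gripper value outside its range is refused whole. "jaw" is the closure in counts, from 0 (fully open) to 255 (shut), set as the call begins (left out, the last holds). The fingers move at their own pace and stop on an object; "grip_force" is the grip in N (left out, the last holds). Time passes only in rows, so rows that repeat a pose let the fingers close. It gives the time, the measured TCP pose, the force, the opening and the grip force at its end, in the units of the state.
- bot.read_state(): the state, without advancing time (a new reading comes with each control period).
- bot.read_camera(name): name is "scene" or "top" or "wrist"; returns a dict with "pixels" (384x512x3 uint8, blue, green, red), "mtx" (3x3 intrinsics, pixels), "R" (3x3) and "t" (3): a world point X has camera coordinates R X + t. Camera axes: x right, y down, z forward; pixel columns grow to the right and rows downward; lengths in m; the calibration is good to about 2 mm. The wrist camera is an equidistant fisheye: a pixel r from the principal point sees the ray r / f radians off the axis. A picture is of the moment at which its call begins. There is no depth.
- bot.finish_job(): hands the job in; it is judged then, once.
The state is a dict: "time": time; "q": joint angles; "joint_vel": joint speeds; "joint_torque": joint torques, N m; "tool_pos": TCP position; "tcp_rot": TCP orientation; "wrist_force": force on the tool from outside, world axes, zero at the start; "torque": the same for the moment, N m; "width": opening from 0.0 (shut) to 1.0 (fully open); "grip_force": force on a finger pad.
Only numpy, scipy, OpenCV 4.12 (cv2) and the standard library are available. Lean on these libraries where they do the work, as an engineer would, in place of code of your own. Each camera call takes 0.05 s, during which the arm holds its last target. There are 200 camera calls.

## Working session

There is one attempt and no reset: what is moved stays moved. The work goes in short steps, Python scripts to look and compute and a tool call to move; the robot and the scene stay as the last step left them, time stands still between calls to the robot, and variables do not carry over. Pictures are saved under pics/ and viewed, at most 10 in all, crops included, and the job is handed in when it is done.

Besides the shell and the picture viewer there is one more tool, called after "Call:" as name(argument=value, ...) on one line, values as JSON. play_rows: Moves the arm, as the interface text tells. Its arguments: {"type":"object","properties":{"steps":{"type":"array"},"jaw":{"type":"number"},"grip_force":{"type":"number"}},"required":["steps"]}

```bash
mkdir -p pics; python3 - <<'E'
from workcell import bot
import cv2,pickle
D={}
for n in("scene","top"):
    c=bot.read_camera(n);D[n]=c;cv2.imwrite(f"pics/{n}0.png",cv2.resize(c["pixels"],(800,600),interpolation=cv2.INTER_CUBIC))
    print(n,-c["R"].T@c["t"],c["mtx"][0,0])
pickle.dump(D,open("d0.pkl","wb"));print(bot.read_state())
E
```

```text
scene [-0.26570085  0.69915004  0.61679008] 354.9629980011426
top [0.26958069 0.11661741 1.65744728] 402.0690961530919
{'time': 0.1, 'q': array([-1.16987516e+00,  2.64708585e-01,  1.60526895e+00, -9.70763142e-07,
        1.27370536e+00, -3.68737401e-02]), 'joint_vel': array([ 7.67717996e-04, -9.84789923e-04, -2.51835968e-03,  3.10877634e-04,
        5.99743463e-05,  1.25067276e-03]), 'joint_torque': array([ 1.24863277e-04, -5.16708827e+01, -3.68589914e+01, -2.41230300e-04,
        6.23843705e-03, -1.43152783e-05]), 'tool_pos': array([ 0.2859251 , -0.61074165,  0.24704874]), 'tcp_rot': array([-3.06461965e+00, -6.81761963e-01,  5.95393383e-04]), 'wrist_force': array([-0.70122281, -0.44576327, -0.3067523 ]), 'torque': array([-0.05921157, -0.05971026, -0.04015149]), 'grip_force': 0.0, 'width': 0.9998679520576933}
```

View pics/scene0.png

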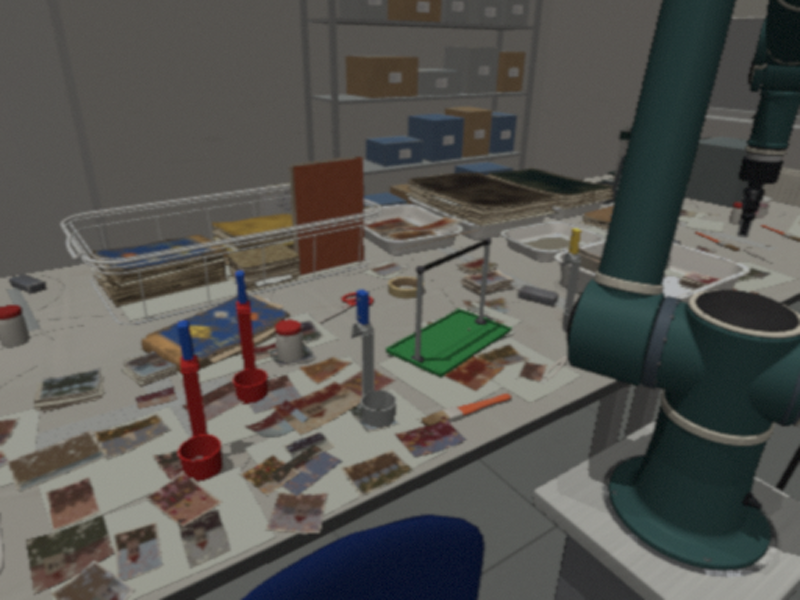

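View pics/top0.png

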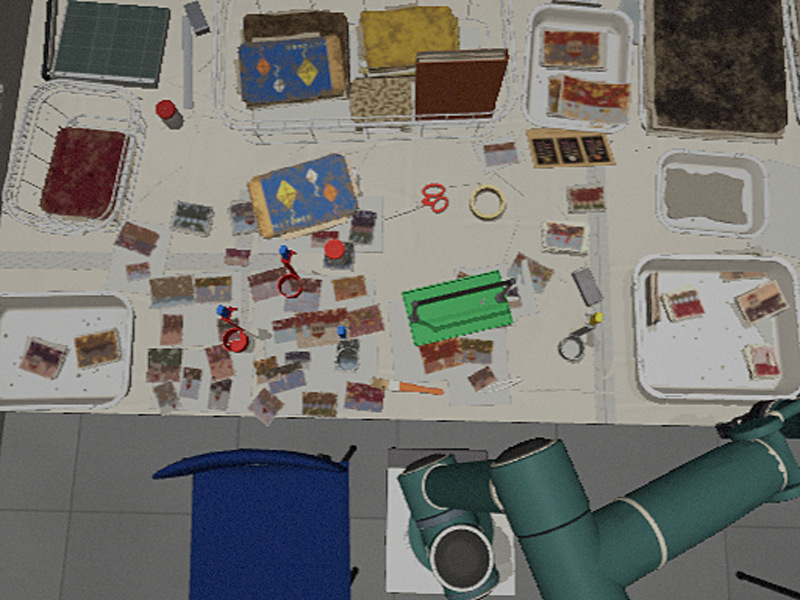

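The blue-gripped steel dipper has its grip at about (363,305) in scene and (342,330) in top. The rack is centred near (458,305) in top, the yellow dipper at (585,335) and the jar at (335,248). I'll enlarge the key areas next.

```bash
python3 - <<'E'
import cv2,pickle
D=pickle.load(open("d0.pkl","rb"))
t=D["top"]["pixels"][165:245,200:335];s=D["scene"]["pixels"][145:280,215:335]
cv2.imwrite("pics/t1.png",cv2.resize(t,None,fx=5.9,fy=5.9,interpolation=cv2.INTER_CUBIC))
cv2.imwrite("pics/s1.png",cv2.resize(s,None,fx=4.4,fy=4.4,interpolation=cv2.INTER_CUBIC))
E
```

```text
(no output)
```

View pics/t1.png

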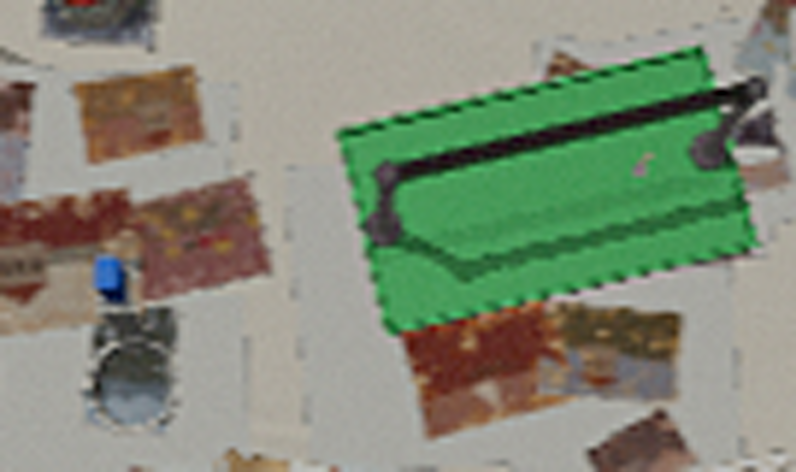

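View pics/s1.png

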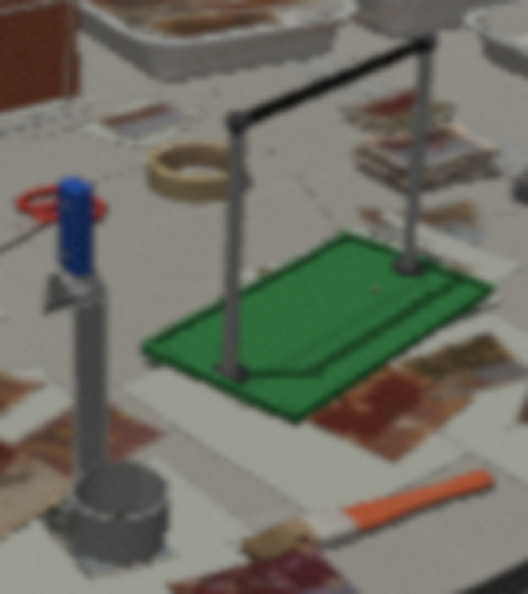

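Top crop: the bar balls are at (387,174) and (757,88), the grip top near (107,272) and the cup rim centre at (133,383). Scene crop: the balls are at (237,121) and (425,44), the grip top at (75,186) and the cup rim centre at (122,490).

```bash
cat >h.py <<'E'
import numpy as np,cv2
def tri(D,a,b):
    # a: top px, b: scene px (orig px)
    P=[np.c_[D[n]["mtx"]@np.c_[D[n]["R"],D[n]["t"]]] for n in("top","scene")]
    X=cv2.triangulatePoints(P[0],P[1],np.array(a,float).reshape(2,1),np.array(b,float).reshape(2,1))[:,0];return X[:3]/X[3]
def atz(c,p,z):
    C=-c["R"].T@c["t"];d=c["R"].T@np.linalg.solve(c["mtx"],[p[0],p[1],1]);return C+d*(z-C[2])/d[2]
E
python3 - <<'E'
import pickle,numpy as np
from h import *
np.set_printoptions(precision=4,suppress=True)
D=pickle.load(open("d0.pkl","rb"))
T=lambda u,v:(200+(u+.5)/5.9-.5,165+(v+.5)/5.9-.5)
S=lambda u,v:(215+(u+.5)/4.4-.5,145+(v+.5)/4.4-.5)
full=lambda u,v:((u+.5)/1.5625-.5,(v+.5)/1.5625-.5)
for k,a,b,z in[("b1",(387,174),(237,121),.215),("b2",(757,88),(425,44),.215),("grip",(107,272),(75,186),.236),("cup",(133,383),(122,490),.045)]:
    print(k,tri(D,T(*a),S(*b)),atz(D["top"],T(*a),z),atz(D["scene"],S(*b),z))
for k,p,z in[("jar",(335,248),.08),("yel grip",(599,317),.236),("yel cup",(571,348),.045),("red1 grip",(284,251),.236),("red2 grip",(222,311),.236)]:
    print(k,atz(D["top"],full(*p),z))
E
```

```text
b1 [0.5375 0.1004 0.2157] [0.5376 0.1004 0.215 ] [0.5389 0.0994 0.215 ]
b2 [ 0.5974 -0.1288  0.2123] [ 0.5964 -0.1287  0.215 ] [ 0.5923 -0.1229  0.215 ]
grip [0.4706 0.2694 0.2326] [0.4701 0.269  0.236 ] [0.4641 0.2731 0.236 ]
cup [0.421  0.2685 0.0432] [0.4213 0.2688 0.045 ] [0.4182 0.2692 0.045 ]
jar [0.7055 0.3083 0.08  ]
yel grip [ 0.5104 -0.3211  0.236 ]
yel cup [ 0.4606 -0.305   0.045 ]
red1 grip [0.653  0.4086 0.236 ]
red2 grip [0.5077 0.5435 0.236 ]
```

```bash
cat >>h.py <<'E'
from scipy.spatial.transform import Rotation as Ro
def to(bot,xyz,yawy):
    """shift in tool axes and turn to put TCP at xyz, tool y at world yaw (deg)"""
    s=bot.read_state();M=Ro.from_rotvec(s["tcp_rot"]).as_matrix()
    y=np.degrees(np.arctan2(M[1,1],M[0,1]));t=-((yawy-y+180)%360-180)
    print("t",s["time"],"pos",s["tool_pos"].round(4),"yawy",y.round(2),"tilt",np.degrees(np.arccos(-M[2,2])).round(2),"F",s["wrist_force"].round(1),"w",round(s["width"],3),"grip",round(s["grip_force"],1))
    print("shift",(M.T@(np.array(xyz)-s["tool_pos"])).round(4),"turn",round(np.radians(t),4))
E
echo ok
```

```text
ok
```

Call:
play_rows(steps=[0, 0, -0.06, 0, 0, 0, -0.12, 0, 0.035, -0.04, -0.15, -0.07, 0.075, -0.085, -0.15, -0.14, 0.115, -0.13, -0.15, -0.21, 0.155, -0.176, -0.15, -0.28, 0.195, -0.222, -0.15, -0.35, 0.235, -0.268, -0.15, -0.42, 0.277, -0.315, -0.15, -0.49, 0.317, -0.361, -0.15, -0.57], jaw=0)

```text
time: 1.35
tool_pos: [0.4202, -0.148, 0.3979]
tcp_rot: [-2.749, -1.52, -0.0]
wrist_force: [1.0, 0.1, 0.2]
width: 0.999
grip_force: 0.0
```

```bash
python3 - <<'E'
from workcell import bot
from h import *
to(bot,(.47,.269,.33),0.6)
E
```

```text
t 1.35 pos [ 0.4202 -0.148   0.3979] yawy -32.13 tilt 0.01 F [1.  0.1 0.2] w 0.999 grip 0.0
shift [ 0.3796 -0.1796  0.068 ] turn -0.5713
```

Call:
play_rows(steps=[0.047, -0.022, 0, -0.08, 0.1, -0.047, 0, -0.16, 0.153, -0.072, 0, -0.24, 0.206, -0.097, 0, -0.32, 0.259, -0.122, 0, -0.4, 0.312, -0.147, 0.02, -0.48, 0.355, -0.167, 0.04, -0.57, 0.38, -0.18, 0.055, -0.571, 0.38, -0.18, 0.068, -0.571, 0.38, -0.18, 0.068, -0.571])

```text
time: 2.6
tool_pos: [0.4699, 0.2665, 0.3285]
tcp_rot: [-2.212, -2.23, 0.006]
wrist_force: [-0.3, 0.2, 0.3]
width: 1.001
grip_force: 0.0
```

```bash
python3 - <<'E'
from workcell import bot
from h import *
import pickle
np.set_printoptions(precision=4,suppress=True)
to(bot,(.47,.269,.212),0.6)
c=bot.read_camera("wrist");pickle.dump(c,open("w.pkl","wb"))
print(c["mtx"],-c["R"].T@c["t"],c["R"])
def proj(X):
    p=c["R"]@np.array(X)+c["t"];r=np.hypot(p[0],p[1]);th=np.arctan2(r,p[2]);return c["mtx"][0,2]+c["mtx"][0,0]*th*p[0]/r,c["mtx"][1,2]+c["mtx"][1,1]*th*p[1]/r
for X in[(.47,.269,.236),(.421,.269,.045),(.567,-.014,.215)]:print(np.array(proj(X))*800/512)
cv2.imwrite("pics/w1.png",cv2.resize(c["pixels"],(800,600),interpolation=cv2.INTER_CUBIC))
E
```

```text
t 2.6 pos [0.4699 0.2665 0.3285] yawy 0.47 tilt 0.21 F [-0.3  0.2  0.3] w 1.001 grip 0.0
shift [0.0027 0.0005 0.1164] turn -0.0024
[[297.3186   0.     252.9985]
 [  0.     297.3186 189.33  ]
 [  0.       0.       1.    ]] [0.4703 0.3441 0.4534] [[ 1.      0.0083 -0.0028]
 [ 0.0087 -0.9523  0.3051]
 [-0.0002 -0.3051 -0.9523]]
[394.644 306.421]
[340.8343 236.1433]
[503.4519 604.2424]
```

View pics/w1.png

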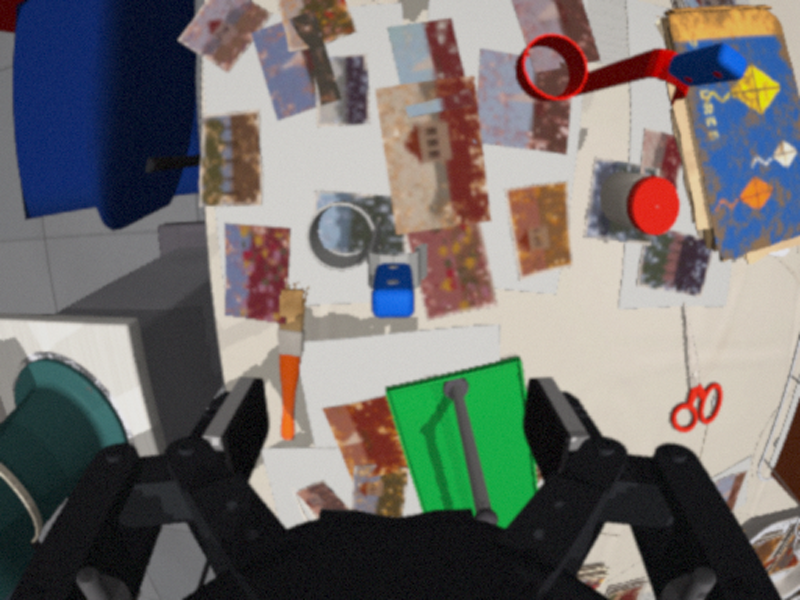

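The wrist view shows the grip top at about (394,303), against a predicted (395,306), and the cup at (342,236), against (341,236). The estimate is good to about 1.5 mm, so I'll descend and grip.

Call:
play_rows(steps=[0.0035, 0.0005, 0.02, 0, 0.0035, 0.0005, 0.045, 0, 0.0035, 0.0005, 0.07, 0, 0.0035, 0.0005, 0.095, 0, 0.0035, 0.0005, 0.11, 0, 0.0035, 0.0005, 0.116, 0, 0.0035, 0.0005, 0.116, 0, 0.0035, 0.0005, 0.116, 0])

```text
time: 3.65
tool_pos: [0.472, 0.2713, 0.2155]
tcp_rot: [2.212, 2.23, 0.003]
wrist_force: [0.3, 0.4, 0.4]
width: 1.0
grip_force: 0.0
```

Call:
play_rows(steps=[0, 0, 0, 0, 0, 0, 0, 0, 0, 0, 0, 0, 0, 0, 0, 0, 0, 0, 0, 0, 0, 0, 0, 0, 0, 0, 0, 0, 0, 0, 0, 0, 0, 0, 0, 0, 0, 0, 0, 0], jaw=255, grip_force=50)

```text
time: 4.9
tool_pos: [0.4711, 0.271, 0.2146]
tcp_rot: [-2.212, -2.23, 0.0]
wrist_force: [-2.2, -0.3, 5.3]
width: 0.249
grip_force: 49.2
```

Call:
play_rows(steps=[0, 0, -0.005, 0, 0, 0, -0.02, 0, 0, 0, -0.05, 0, 0, 0, -0.09, 0, 0, 0, -0.13, 0, 0, 0, -0.16, 0, 0, 0, -0.18, 0, 0, 0, -0.18, 0, 0, 0, -0.18, 0])

```text
time: 6.02
tool_pos: [0.4708, 0.2707, 0.3927]
tcp_rot: [-2.212, -2.23, 0.003]
wrist_force: [-0.4, 1.1, -2.2]
width: 0.247
grip_force: 49.0
```

```bash
python3 - <<'E'
from workcell import bot
from h import *
import pickle
np.set_printoptions(precision=4,suppress=True)
to(bot,(.567,-.014,.39),14.5)
c=bot.read_camera("scene")
cv2.imwrite("pics/s2.png",cv2.resize(c["pixels"][50:290,160:390],None,fx=2.5,fy=2.5,interpolation=cv2.INTER_CUBIC))
E
```

```text
t 6.025 pos [0.4708 0.2707 0.3927] yawy 0.46 tilt 0.13 F [-0.4  1.1 -2.2] w 0.247 grip 49.0
shift [-0.2854  0.0939  0.0028] turn -0.2451
```

View pics/s2.png

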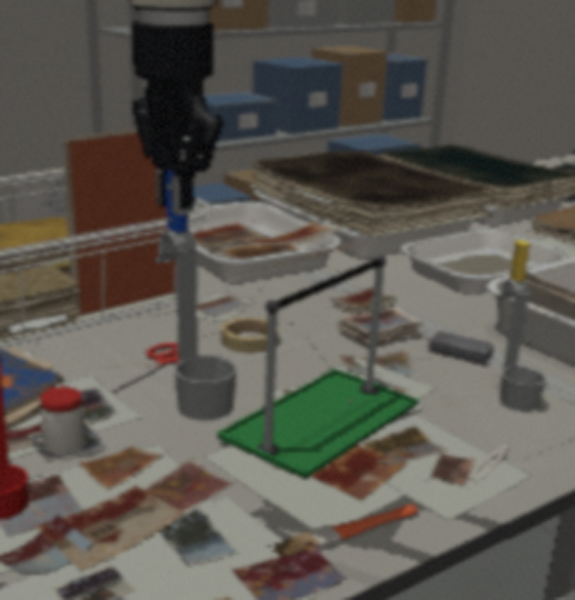

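The dipper was lifted upright, and the yellow dipper and jar are undisturbed. Now I'll carry it to the robot side of the bar.

Call:
play_rows(steps=[-0.015, 0.005, 0, -0.02, -0.045, 0.012, 0, -0.05, -0.08, 0.02, 0, -0.08, -0.12, 0.028, 0, -0.12, -0.16, 0.036, 0, -0.16, -0.2, 0.036, 0, -0.2, -0.24, 0.036, 0, -0.23, -0.27, 0.036, 0, -0.245, -0.29, 0.036, 0, -0.245, -0.3, 0.036, 0, -0.245])

```text
time: 7.32
tool_pos: [0.5091, -0.0297, 0.3925]
tcp_rot: [-1.924, -2.481, 0.002]
wrist_force: [-0.4, 0.7, -1.2]
width: 0.252
grip_force: 49.2
```

Call:
play_rows(steps=[0, 0, 0.01, 0, 0, 0, 0.025, 0, 0, 0, 0.04, 0, 0, 0, 0.05, 0, 0, 0, 0.055, 0, 0, 0, 0.055, 0, 0, 0, 0.055, 0])

```text
time: 8.2
tool_pos: [0.51, -0.0288, 0.3399]
tcp_rot: [1.923, 2.483, 0.001]
wrist_force: [-0.7, -0.3, -1.8]
width: 0.253
grip_force: 49.0
```

```bash
python3 - <<'E'
from workcell import bot
from h import *
import pickle
np.set_printoptions(precision=4,suppress=True)
to(bot,(.567,-.014,.33),14.5)
D={n:bot.read_camera(n) for n in("scene","top","wrist")};pickle.dump(D,open("d2.pkl","wb"))
a=cv2.resize(D["scene"]["pixels"][80:240,240:340],None,fx=3.75,fy=3.75,interpolation=cv2.INTER_CUBIC)
b=cv2.resize(D["wrist"]["pixels"],None,fx=.8,fy=.8)
b=cv2.copyMakeBorder(b,0,600-b.shape[0],0,0,cv2.BORDER_CONSTANT)
t=cv2.resize(D["top"]["pixels"][165:240,255:340],None,fx=4.8,fy=4.8,interpolation=cv2.INTER_CUBIC)
h=600-308;b[308:308+h,:408]=t[:h]
cv2.imwrite("pics/m2.png",np.hstack([a,b]));print(a.shape,b.shape)
E
```

```text
t 8.2 pos [ 0.51   -0.0288  0.3399] yawy 14.49 tilt 0.07 F [-0.7 -0.3 -1.8] w 0.253 grip 49.0
shift [0.0001 0.0589 0.01  ] turn -0.0001
(600, 375, 3) (600, 410, 3)
```

View pics/m2.png

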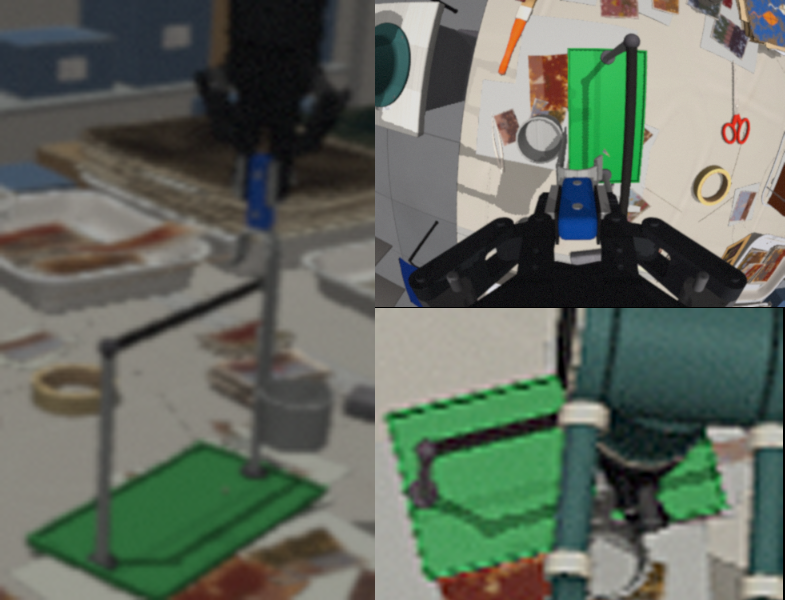

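Composite: the wrist panel shows the dipper left of the bar, with its hook facing the bar. The visible ball is at (631,41), and bar points are at (630,110) and (626,180). I'll check the bar line against these.

```bash
python3 - <<'E'
import pickle
from h import *
np.set_printoptions(precision=4,suppress=True)
c=pickle.load(open("d2.pkl","rb"))["wrist"]
C=-c["R"].T@c["t"];m=np.array([.567,-.0142]);ex=np.array([.968,.251]);ey=np.array([-.251,.968])
for n,p,z in[("ball",(631,41),.215),("bar",(630,110),.215),("bar",(626,180),.215),("cup rim c",(541,137),None)]:
    z=z or .3399-.0546-.160+.045
    u=((p[0]-375)/.8,p[1]/.8);d=np.array([u[0]-c["mtx"][0,2],u[1]-c["mtx"][1,2]]);r=np.hypot(*d);th=r/c["mtx"][0,0]
    v=c["R"].T@np.r_[d/r*np.sin(th),np.cos(th)];X=C+v*(z-C[2])/v[2]
    print(n,X,"barframe",(X[:2]-m)@ex,(X[:2]-m)@ey)
g=np.array([.51,-.0288]);print("tcp bar",(g-m)@ex,(g-m)@ey)
E
```

```text
ball [0.5353 0.1002 0.215 ] barframe -0.002000304477143111 0.1186950826980503
bar [0.5543 0.0284 0.215 ] barframe -0.001568013256120557 0.044373132311102924
bar [ 0.5753 -0.0507  0.215 ] barframe -0.001157857152143664 -0.03735895263401761
cup rim c [ 0.4648 -0.0375  0.1703] barframe -0.10479605344908385 0.003106309153637049
tcp bar -0.05884059999999994 0.0001741999999999872
```

Call:
play_rows(steps=[0, 0.008, 0, 0, 0, 0.022, 0, 0, 0, 0.036, 0, 0, 0, 0.048, 0, 0, 0, 0.055, 0, 0, 0, 0.057, 0, 0, 0, 0.057, 0, 0, 0, 0.057, 0, 0])

```text
time: 9.35
tool_pos: [0.5646, -0.0146, 0.3394]
tcp_rot: [-1.924, -2.484, 0.0]
wrist_force: [-0.9, -0.2, -1.8]
width: 0.255
grip_force: 49.0
```

Call:
play_rows(steps=[0, 0, 0.01, 0, 0, 0, 0.025, 0, 0, 0, 0.038, 0, 0, 0, 0.048, 0, 0, 0, 0.055, 0, 0, 0, 0.055, 0, 0, 0, 0.055, 0])

```text
time: 10.22
tool_pos: [0.5652, -0.0145, 0.2848]
tcp_rot: [1.923, 2.483, 0.001]
wrist_force: [0.4, 0.6, -2.1]
width: 0.253
grip_force: 49.0
```

```bash
python3 - <<'E'
from workcell import bot
from h import *
to(bot,(.566,-.014,.2626),14.5)
c=bot.read_camera("scene")
a=cv2.resize(c["pixels"][80:200,250:350],None,fx=5,fy=5,interpolation=cv2.INTER_CUBIC)
cv2.imwrite("pics/s3.png",a)
E
```

```text
t 10.225 pos [ 0.5652 -0.0145  0.2848] yawy 14.5 tilt 0.05 F [ 0.4  0.6 -2.1] w 0.253 grip 49.0
shift [0.0003 0.0009 0.0222] turn -0.0001
```

View pics/s3.png

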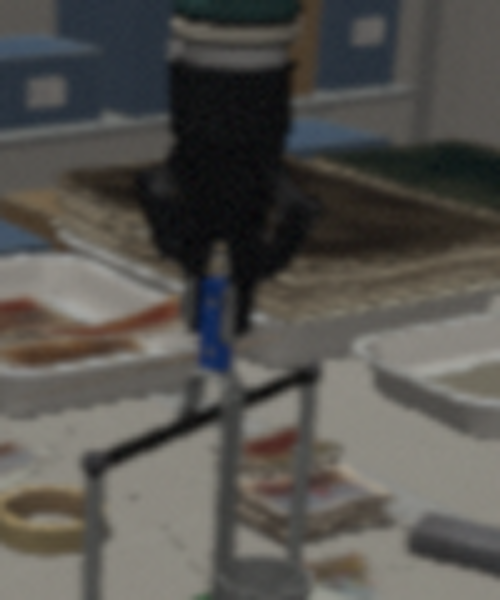

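The stem at (230,420) passes in front of the bar and the lip at (195,395) is behind it, so the hook straddles the bar. No contact force yet, so I'll lower it slowly.

Call:
play_rows(steps=[0, 0, 0.004, 0, 0, 0, 0.008, 0, 0, 0, 0.012, 0, 0, 0, 0.015, 0, 0, 0, 0.017, 0, 0, 0, 0.018, 0, 0, 0, 0.019, 0, 0, 0, 0.02, 0, 0, 0, 0.02, 0])

```text
time: 11.4
tool_pos: [0.5648, -0.0145, 0.2642]
tcp_rot: [-1.923, -2.484, 0.0]
wrist_force: [0.1, 0.1, -2.7]
width: 0.25
grip_force: 49.1
```

Call:
play_rows(steps=[0, 0, 0.001, 0, 0, 0, 0.001, 0, 0, 0, 0.002, 0, 0, 0, 0.002, 0])

```text
time: 11.9
tool_pos: [0.5648, -0.0145, 0.2622]
tcp_rot: [-1.923, -2.484, 0.0]
wrist_force: [-0.5, 0.3, -2.4]
width: 0.256
grip_force: 49.1
```

Call:
play_rows(steps=[0, 0, 0.001, 0, 0, 0, 0.001, 0, 0, 0, 0.001, 0])

```text
time: 12.28
tool_pos: [0.565, -0.0145, 0.2617]
tcp_rot: [1.923, 2.484, 0.0]
wrist_force: [-0.6, -0.6, 1.1]
width: 0.254
grip_force: 49.4
```

Call:
play_rows(steps=[0, 0, 0.001, 0, 0, 0, 0.001, 0, 0, 0, 0.001, 0])

```text
time: 12.65
tool_pos: [0.565, -0.0145, 0.2616]
tcp_rot: [1.923, 2.483, 0.001]
wrist_force: [-2.2, 0.1, 4.9]
width: 0.249
grip_force: 50.1
```

Contact made at 262 mm, as predicted. Now I'll release gradually.

Call:
play_rows(steps=[0, 0, 0, 0, 0, 0, 0, 0, 0, 0, 0, 0, 0, 0, 0, 0], grip_force=20)

```text
time: 13.15
tool_pos: [0.565, -0.0145, 0.2616]
tcp_rot: [1.923, 2.483, 0.001]
wrist_force: [-3.1, 0.4, 5.9]
width: 0.25
grip_force: 50.1
```

Call:
play_rows(steps=[0, 0, 0, 0, 0, 0, 0, 0, 0, 0, 0, 0], jaw=196)

```text
time: 13.52
tool_pos: [0.565, -0.0145, 0.2616]
tcp_rot: [1.923, 2.483, 0.001]
wrist_force: [-3.2, 0.2, 6.5]
width: 0.251
grip_force: 50.1
```

Call:
play_rows(steps=[0, 0, 0, 0, 0, 0, 0, 0, 0, 0, 0, 0], jaw=188)

```text
time: 13.9
tool_pos: [0.5647, -0.0146, 0.26]
tcp_rot: [-1.923, -2.484, 0.001]
wrist_force: [-0.6, -0.8, 0.8]
width: 0.259
grip_force: 0.5
```

Call:
play_rows(steps=[0, 0, 0, 0, 0, 0, 0, 0, 0, 0, 0, 0], jaw=182)

```text
time: 14.28
tool_pos: [0.5648, -0.0145, 0.26]
tcp_rot: [-1.923, -2.484, 0.0]
wrist_force: [-0.5, -0.1, -0.6]
width: 0.287
grip_force: 0.4
```

Call:
play_rows(steps=[0, 0, 0, 0, 0, 0, 0, 0, 0, 0, 0, 0], jaw=175)

```text
time: 14.65
tool_pos: [0.5649, -0.0145, 0.2603]
tcp_rot: [-1.923, -2.484, -0.0]
wrist_force: [-0.4, -0.4, -0.8]
width: 0.316
grip_force: 0.3
```

Call:
play_rows(steps=[0, 0, 0, 0, 0, 0, 0, 0, 0, 0, 0, 0], jaw=168)

```text
time: 15.02
tool_pos: [0.5649, -0.0145, 0.2604]
tcp_rot: [1.923, 2.484, 0.0]
wrist_force: [-0.7, -0.2, -0.3]
width: 0.342
grip_force: 0.3
```

Call:
play_rows(steps=[0, 0, 0, 0, 0, 0, 0, 0, 0, 0, 0, 0], jaw=160)

```text
time: 15.4
tool_pos: [0.5649, -0.0145, 0.2603]
tcp_rot: [1.923, 2.484, 0.0]
wrist_force: [-0.5, -0.4, 0.2]
width: 0.373
grip_force: 0.3
```

Call:
play_rows(steps=[0, 0, 0, 0, 0, 0, 0, 0, 0, 0, 0, 0], jaw=151)

```text
time: 15.78
tool_pos: [0.5649, -0.0145, 0.2603]
tcp_rot: [1.923, 2.484, 0.0]
wrist_force: [-0.3, -0.5, -0.2]
width: 0.412
grip_force: 0.2
```

Call:
play_rows(steps=[0, 0, 0, 0, 0, 0, 0, 0, 0, 0, 0, 0], jaw=142)

```text
time: 16.15
tool_pos: [0.5649, -0.0145, 0.2603]
tcp_rot: [1.923, 2.484, 0.0]
wrist_force: [-0.2, 0.6, -0.8]
width: 0.441
grip_force: 0.1
```

Call:
play_rows(steps=[0, 0, 0, 0, 0, 0, 0, 0, 0, 0, 0, 0], jaw=133)

```text
time: 16.52
tool_pos: [0.5649, -0.0145, 0.2603]
tcp_rot: [1.923, 2.484, 0.0]
wrist_force: [-0.7, 1.1, -0.6]
width: 0.48
grip_force: 0.1
```

Call:
play_rows(steps=[0, 0, 0, 0, 0, 0, 0, 0, 0, 0, 0, 0], jaw=124)

```text
time: 16.9
tool_pos: [0.5649, -0.0145, 0.2603]
tcp_rot: [1.923, 2.484, 0.0]
wrist_force: [-0.1, 0.4, -0.0]
width: 0.515
grip_force: 0.0
```

Call:
play_rows(steps=[0, 0, 0, 0, 0, 0, 0, 0, 0, 0, 0, 0], jaw=115)

```text
time: 17.27
tool_pos: [0.5649, -0.0145, 0.2603]
tcp_rot: [1.923, 2.484, 0.0]
wrist_force: [0.4, 0.0, -0.4]
width: 0.553
grip_force: 0.0
```

Call:
play_rows(steps=[0, 0, 0, 0, 0, 0, 0, 0, 0, 0, 0, 0], jaw=106)

```text
time: 17.65
tool_pos: [0.5649, -0.0145, 0.2603]
tcp_rot: [-1.923, -2.484, -0.0]
wrist_force: [0.4, -1.1, -0.3]
width: 0.584
grip_force: 0.0
```

Call:
play_rows(steps=[0, 0, 0, 0, 0, 0, 0, 0, 0, 0, 0, 0], jaw=96)

```text
time: 18.02
tool_pos: [0.5649, -0.0145, 0.2603]
tcp_rot: [-1.923, -2.484, 0.0]
wrist_force: [0.3, -0.2, 0.8]
width: 0.626
grip_force: 0.0
```

Call:
play_rows(steps=[0, 0, 0, 0, 0, 0, 0, 0, 0, 0, 0, 0], jaw=86)

```text
time: 18.4
tool_pos: [0.5649, -0.0145, 0.2603]
tcp_rot: [-1.923, -2.484, -0.0]
wrist_force: [-1.6, 0.2, 0.5]
width: 0.665
grip_force: 0.0
```

Call:
play_rows(steps=[0, 0, 0, 0, 0, 0, 0, 0, 0, 0, 0, 0], jaw=76)

```text
time: 18.77
tool_pos: [0.5649, -0.0145, 0.2603]
tcp_rot: [-1.923, -2.484, -0.0]
wrist_force: [0.4, -0.2, 0.2]
width: 0.705
grip_force: 0.0
```

Call:
play_rows(steps=[0, 0, 0, 0, 0, 0, 0, 0, 0, 0, 0, 0], jaw=64)

```text
time: 19.15
tool_pos: [0.5649, -0.0145, 0.2603]
tcp_rot: [-1.923, -2.484, -0.0]
wrist_force: [0.2, 0.4, -0.3]
width: 0.754
grip_force: 0.0
```

Call:
play_rows(steps=[0, 0, 0, 0, 0, 0, 0, 0, 0, 0, 0, 0], jaw=52)

```text
time: 19.52
tool_pos: [0.5649, -0.0145, 0.2603]
tcp_rot: [-1.923, -2.484, 0.0]
wrist_force: [-0.4, -0.5, -0.2]
width: 0.799
grip_force: 0.0
```

Call:
play_rows(steps=[0, 0, 0, 0, 0, 0, 0, 0, 0, 0, 0, 0], jaw=40)

```text
time: 19.9
tool_pos: [0.5649, -0.0145, 0.2603]
tcp_rot: [1.923, 2.484, 0.0]
wrist_force: [0.9, -0.1, -0.4]
width: 0.842
grip_force: 0.0
```

```bash
python3 - <<'E'
from workcell import bot
from h import *
to(bot,(.566,-.014,.2626),14.5)
a=bot.read_camera("scene")["pixels"][80:240,240:350];b=bot.read_camera("wrist")["pixels"]
a=cv2.resize(a,(352,512),interpolation=cv2.INTER_CUBIC);b=cv2.copyMakeBorder(cv2.resize(b,(440,330)),0,182,0,0,cv2.BORDER_CONSTANT)
cv2.imwrite("pics/s4.png",np.hstack([a,b]))
E
```

```text
t 19.9 pos [ 0.5649 -0.0145  0.2603] yawy 14.5 tilt 0.0 F [ 0.9 -0.1 -0.4] w 0.842 grip 0.0
shift [ 0.0002  0.0012 -0.0023] turn -0.0
```

View pics/s4.png

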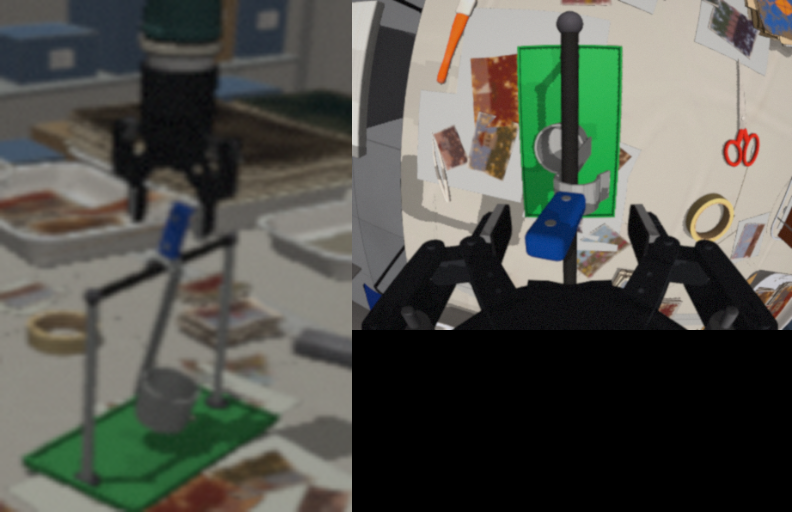

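It hangs, leaning freely: the grip in the wrist panel spans about 527–585, clear of the pads at 505 and 638. Opening fully and retreating straight up.

Call:
play_rows(steps=[0, -0.002, 0, 0, 0, -0.004, 0, 0, 0, -0.004, -0.01, 0, 0, -0.004, -0.025, 0, 0, -0.004, -0.045, 0, 0, -0.004, -0.07, 0, 0, -0.004, -0.1, 0, 0, -0.004, -0.12, 0, 0, -0.004, -0.13, 0, 0, -0.004, -0.13, 0], jaw=0)

```text
time: 21.25
tool_pos: [0.5612, -0.0155, 0.391]
tcp_rot: [1.923, 2.483, 0.001]
wrist_force: [-0.4, -0.5, 0.0]
width: 1.0
grip_force: 0.0
```

Call:
play_rows(steps=[0, 0, 0, 0, 0, 0, 0, 0, 0, 0, 0, 0, 0, 0, 0, 0, 0, 0, 0, 0, 0, 0, 0, 0, 0, 0, 0, 0, 0, 0, 0, 0, 0, 0, 0, 0, 0, 0, 0, 0])

```text
time: 22.5
tool_pos: [0.561, -0.0155, 0.3903]
tcp_rot: [-1.923, -2.484, -0.0]
wrist_force: [-0.1, -0.7, 1.1]
width: 1.002
grip_force: 0.0
```

```bash
python3 - <<'E'
from workcell import bot
from h import *
to(bot,(.566,-.014,.2626),14.5)
f=lambda:bot.read_camera("scene")["pixels"][80:240,220:400]
a=f();[bot.read_camera("top") for _ in range(6)];b=f()
d=cv2.absdiff(cv2.GaussianBlur(a,(3,3),0),cv2.GaussianBlur(b,(3,3),0));print("max change",d.max())
cv2.imwrite("pics/s5.png",cv2.resize(b,None,fx=3.7,fy=3.7,interpolation=cv2.INTER_CUBIC))
E
```

```text
t 22.5 pos [ 0.561  -0.0155  0.3903] yawy 14.5 tilt 0.0 F [-0.1 -0.7  1.1] w 1.002 grip 0.0
shift [0.0002 0.0052 0.1277] turn -0.0
max change 5
```

View pics/s5.png

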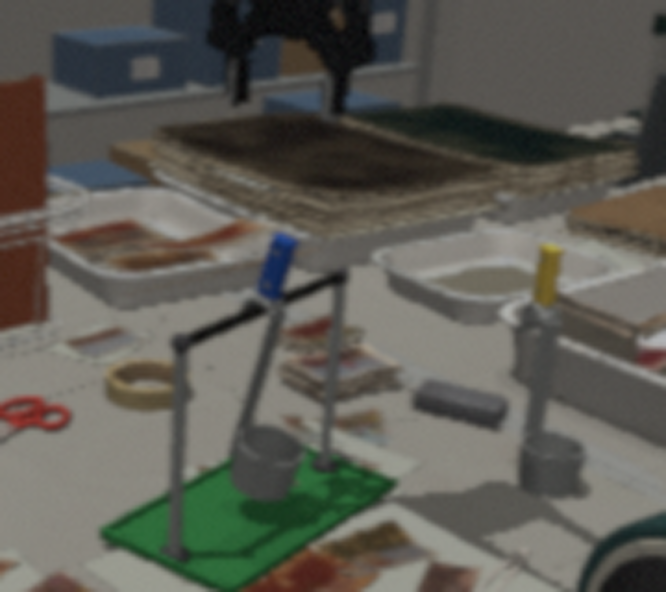

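The dipper hangs still on the bar at about (270,300), the yellow dipper is standing at (550,400), and the gripper is clear above.

```bash
python3 -c "
from workcell import bot
print(bot.finish_job())"
```

```text
the job is handed in; nothing more can be done
None
```

The blue-gripped dipper hangs at rest by its hook near the middle of the bar, with the gripper clear above it. The yellow dipper is still standing and the arm's path stayed clear of the jar. I handed the job in at about 23 s, and no verdict came back.

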